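# Close up the serviced coffee machine

## Task

Close up the coffee machine by pushing with closed fingertips only: first swing its open front door fully shut, then slide the pulled-out drip tray in until its front is flush with the base. Push gently, without ramming or slamming; do not pull, pinch or lift anything, and leave everything else on the bench where it is. Finish with the gripper clear of everything.

Things in the scene. Friction and masses are not known exactly. Their poses are not given: they have to be found in the camera images.
- machine: Coffee machine, top cover off, fixed on the bench; housing 240 mm wide, 315 deep, 240 tall. Origin: on the bench, mid-width, in the plane of the housing's front. -x points out of the front (roughly to the robot's left), +y along the front from hinge side to free side, z up. A base 58 mm tall, 240 wide, stands 130 mm ahead of the front (to x = -130 mm); the tray slides in it, the door is above.
- door (a joint): Door angle in rad: 0 = fully shut, grows as it opens; starts about 0.7 to 1.3. Vertical hinge with light friction (about 0.12 N m): it stays where it is left. It opens counter-clockwise seen from above and is pushed shut on its outer face, up to a firm stop.
- door_hinge (a point): Point on the hinge axis, at the height of the door's top edge (223 mm above the bench), on the inner face, at machine x = 0, y = -92 mm. The axis is vertical.
- door_edge (a point): Upper free corner of the door's outer face, 182 mm from the hinge along the door, 223 mm above the bench. Turns with the door: y points along the door from hinge to free edge, -x out of the outer face, z up. The door is a flat black panel 14 mm thick, 180 mm wide, from 68 to 223 mm above the bench.
- door_spout (a point): Centre of the coffee spout on the middle of the door's outer face, 92 mm from the hinge along the door, 130 mm above the bench. 50 mm wide, it stands out 29 mm (two nozzles under it 23 mm) and fills the heights 93 to 145 mm; above that the outer face is clear.
- tray (a joint): How far the drip tray is out, in m: 0 = fully home and flush, starts about 0.05 to 0.085. Slides along the machine's x axis with about 2.5 N friction and stays where it is left; firm stop at 0.
- tray_front (a point): Centre of the drip tray's flat vertical front face, 32 mm above the bench. The face is 190 mm wide, from 10 to 54 mm above the bench. Moves with the tray; its -x axis points out of the face. The tray is pushed along its +x axis.
- base_front (a point): Where tray_front lies when the tray is fully home: centre of the plane of the base's front, 32 mm above the bench, 130 mm ahead of the housing front. Fixed to the machine.
- cup: white ceramic cup, 68 mm across, 62 mm tall, beside the tray on the side away from the hinge; a bystander, origin on its underside
- screwdriver: screwdriver lying on the bench in front of the tray; a bystander, origin on its underside (lies along its x axis)
- jar: small closed jar, 54 mm across, 50 mm tall, in front of the tray's hinge-side corner; a bystander, origin on its underside
- gasket: flat brass ring, 60 mm across, 10 mm thick, near the cup; a bystander, origin on its underside
- carton: cardboard box 100 x 140 x 90 mm tall, behind the machine; a bystander, origin on its underside
- wrench: wrench lying on the bench, behind the machine; a bystander, origin on its underside (lies along its x axis)
- tamper: steel coffee tamper, 52 mm across, 70 mm tall, beside the machine's far side wall; a bystander, origin on its underside

How it is judged:
By the outcome, as a careful person would: the job done as asked, in the order asked, and still so for the second after the job is handed in, with the robot touching nothing.
It also fails if it takes over 54 s, if anything falls off the work surface, if the arm or the gripper's body presses on something with over 40 N, if the wrist force passes 120 N, or if a joint passes its speed limit or range.

## Robot

A 6-joint arm with a two-finger parallel gripper is mounted at the origin on the work surface. World frame = base frame: x ahead of the robot, y to its left, z up, the work surface at z = 0. Lengths are in m, angles in rad, forces in N, time in s.
With the tool pointing down it reaches from about 0.35 to 0.975 m from the base axis. Payload 4.9 kg.
Tool frame: the origin (TCP) lies at the very end of the fingers, on their centre line; the grasp point (between the pads) lies 19 mm behind it; z points along the fingers, y is the line along which they close (so a half turn about z gives the same grasp; the last joint's range is limited). The gripper opens to 85 mm and grips with 20 to 120 N. Pads are 22 mm wide; open, the fingers measure 114 mm over their backs; the gripper's body (76 mm by 85 mm) begins 54 mm behind the grasp point. The pads swing forward as they close: fully open they stand 13 mm farther back than shut.
Start: joints at [-1.355, 0.053, 1.613, -0, 1.476, -0.119], TCP at [0.205, -0.59, 0.231] pointing down, gripper open.
Joint ranges: [-3.01, 3.01], [-1.01, 2.22], [0.06, 2.58], [-1.02, 4.17], [0.09, 2.62], [-3.14, 3.14]. Speed limits (rad/s): [2.57, 2.57, 3.14, 3.14, 3.14, 3.14].

## Interface

Orientations are given as a rotation vector (axis times angle).
In Python, from station import ctrl, imaging gives the robot as it stands.
- The arm moves only by the tool play_rows, never from a script. Its argument "series" is a list of rows, each a list of 3 entries, a list of its own where there are three numbers: the opening, from 0 (shut) to 1 (fully open), then the shift along the tool's x, y, z each as a share of 0.05 m, from -1 to 1, then the turn, a rotation vector about the tool's x, y, z each as a share of 8 degrees, from -1 to 1. In form: [[grip, [dx, dy, dz], [ax, ay, az]], ...]. A call has 1 to 8 rows; each row shifts and turns the commanded pose from where the row before left it, along the tool's axes as they then stand; what a row does not reach is not made up. A row lasts 1/8 s, in which the tool goes at most 62.5 mm and 10.7 degrees, less where a joint would pass 70% of its speed; a pose out of reach is approached as far as the arm can. A call with a number of a shift or a turn outside -1 to 1 is refused whole. A call with a gripper value outside its range is refused whole. The fingers move at their own pace and stop on an object; "force" is the grip in N (left out, the last holds). Time passes only in rows, so rows that do not move let the fingers close. It gives the time, the measured TCP pose, the force, the opening and the grip force at its end, in the units of the state.
- ctrl.get_obs(): the state, without advancing time (a new reading comes with each control period).
- imaging.get_image(name): name is "scene" or "side" or "wrist"; returns a dict with "color" (400x640x3 uint8, blue, green, red), "fx", "fy", "cx", "cy" (pixels), "extrinsics" (4x4, takes a point from world to camera coordinates); the wrist camera has in their place "hand_eye" (4x4, takes a point from camera to tool coordinates, whose origin is the TCP and whose axes are the flange's). Camera axes: x right, y down, z forward; pixel columns grow to the right and rows downward; lengths in m; the calibration is good to about 2 mm. A picture is of the moment at which its call begins: read the wrist's pose just before it. There is no depth.
- ctrl.finish_job(): hands the job in; it is judged then, once.
The state is a dict: "t": time; "q": joint angles; "dq": joint speeds; "effort": joint torques, N m; "tool_pos": TCP position; "tool_rot": TCP orientation; "contact_force": force on the tool from outside, world axes, zero at the start; "wrist_torque": the same for the moment, N m; "opening": finger opening in m; "grip_force": force on a finger pad.
Only numpy, scipy, OpenCV 4.12 (cv2) and the standard library are available. Lean on these libraries where they do the work, as an engineer would, in place of code of your own. Each camera call takes 0.05 s, during which the arm holds its last target. There are 200 camera calls.

## Working session

There is one attempt and no reset: what is moved stays moved. The work goes in short steps, Python scripts to look and compute and a tool call to move; the robot and the scene stay as the last step left them, time stands still between calls to the robot, and variables do not carry over. Pictures are saved under pics/ and viewed, at most 10 in all, crops included, and the job is handed in when it is done.

Besides the shell and the picture viewer there is one more tool, called after "Emit:" as name(argument=value, ...), one argument or row to a line, values as JSON. play_rows: Moves the arm, as the interface text tells. Shift numbers are shares of 0.05 m and turn numbers shares of 8 degrees, none past 1 either way. Its arguments: {"type":"object","properties":{"series":{"type":"array"},"force":{"type":"number"}},"required":["series"]}

```bash
mkdir -p pics; python3 - <<'E'
from station import ctrl, imaging
import cv2,numpy as np
o=ctrl.get_obs();print(o['t'],o['tool_pos'],o['tool_rot'],o['opening'])
for n in['scene','side']:
    d=imaging.get_image(n);cv2.imwrite(f'pics/{n}0.png',d['color']);E=np.array(d['extrinsics'])
    np.savez(f'{n}.npz',E=E,K=[d['fx'],d['fy'],d['cx'],d['cy']])
    print(n,d['fx'],d['cx'],d['cy'],-E[:3,:3].T@E[:3,3],E[2,:3])
E
```

```text
0.0 [ 0.20521361 -0.58969382  0.23004797] [-3.09567416e+00 -5.23065218e-01  1.55797150e-04] 0.08568571576988701
scene 467.1466898871341 314.94059692020426 196.0972763496875 [ 1.10880926 -0.03979512  1.09633017] [-0.50014923  0.06187772 -0.86372559]
side 518.0460250923014 313.9756072463723 206.22698777489865 [ 0.28589828 -0.45792876  1.73482834] [ 0.15568381  0.26946014 -0.95034403]
```

View pics/scene0.png

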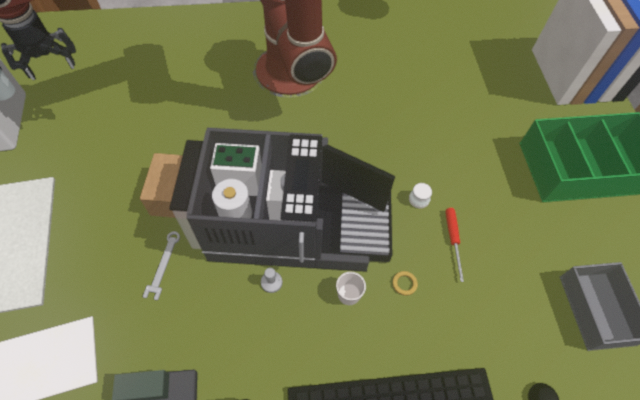

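View pics/side0.png

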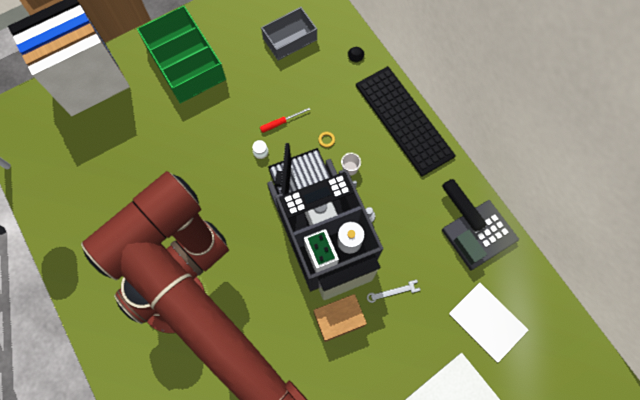

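Scene: the machine front faces world +y. The door's top edge runs from about (325,150) to (392,185) and the tray front is near x=391, y=200–258. The cup is at (350,288), the jar at (421,195), the screwdriver at (455,240) and the gasket at (405,283). In the side view the door is at (287,165) and the tray around (300,165). I'll zoom in on both.

```bash
python3 - <<'E'
import cv2,numpy as np
a=cv2.imread('pics/scene0.png')[115:295,180:440];b=cv2.imread('pics/side0.png')[125:295,240:400]
f=lambda i,s:cv2.resize(cv2.convertScaleAbs(i,alpha=1.8,beta=15),None,fx=s,fy=s,interpolation=cv2.INTER_CUBIC)
cv2.imwrite('pics/a.png',f(a,3));cv2.imwrite('pics/b.png',f(b,3.5))
E
```

```text
(no output)
```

View pics/a.png

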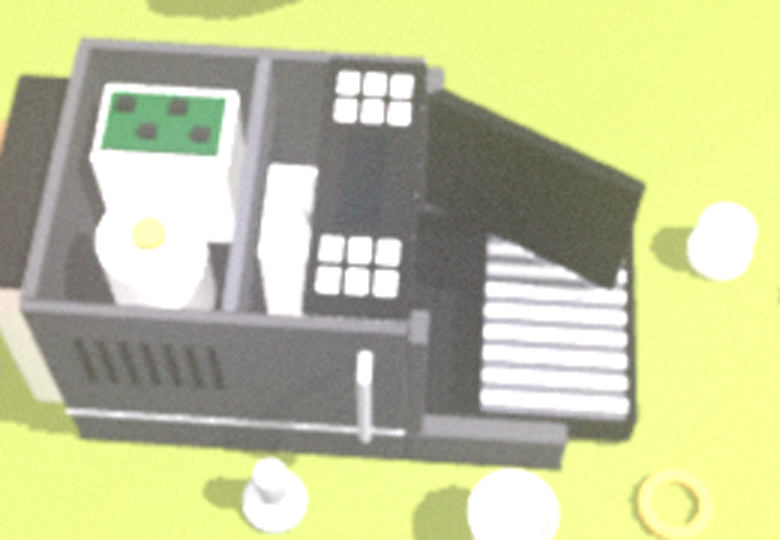

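View pics/b.png

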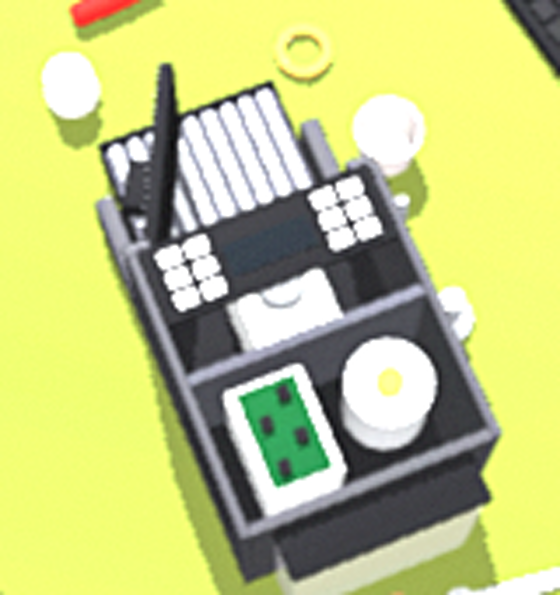

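Zoom: in crop a the door's top edge runs (440,92)→(643,185), with the bottom free corner at (615,288). The tray's front top corner is about (634,432). In crop b the door tip is at (166,65), the tray's front corners at (100,147) and (272,85), the base front corners at (103,200) and (312,122), and the housing top corners at (247,530), (495,432), (370,160) and (130,245).

```bash
cat >h.py <<'E'
import numpy as np
def ray(n,u,v,z):
    d=np.load(n+'.npz');E=d['E'];fx,fy,cx,cy=d['K'];c=-E[:3,:3].T@E[:3,3]
    r=E[:3,:3].T@np.array([(u-cx)/fx,(v-cy)/fy,1]);return c+r*(z-c[2])/r[2]
A=lambda p,z:ray('scene',p[0]/3+180,p[1]/3+115,z)
B=lambda p,z:ray('side',p[0]/3.5+240,p[1]/3.5+125,z)
E
python3 - <<'E'
from h import *
np.set_printoptions(precision=4,suppress=True)
for f,n,p,z in[(A,'doorhinge',(440,92),.223),(A,'doortip',(643,185),.223),(A,'doorbot',(615,288),.068),(A,'trayfree',(635,432),.054),(A,'basefree',(563,432),.058),
(A,'house bh',(82,40),.24),(A,'house bf',(25,310),.24),(A,'house ff',(428,315),.24),(A,'house fh',(425,60),.24),
(B,'doortip',(166,65),.223),(B,'trayhinge',(100,147),.054),(B,'trayfree',(272,85),.054),(B,'baseh',(103,200),.058),(B,'basef',(312,122),.058),
(B,'bh',(247,530),.24),(B,'bf',(495,432),.24),(B,'ff',(370,160),.24),(B,'fh',(130,245),.24),(B,'jar',(70,75),.05),(B,'cup',(388,125),.062),(A,'jar',(725,228),.05),(A,'cup',(513,508),.062)]:
    print(n,f(p,z)[:2])
E
```

```text
doorhinge [0.4712 0.0629]
doortip [0.569  0.2036]
doorbot [0.5721 0.2047]
trayfree [0.6957 0.2014]
basefree [0.692  0.1431]
house bh [ 0.4106 -0.2082]
house bf [ 0.6424 -0.2429]
house ff [0.6711 0.0318]
house fh [0.4525 0.0528]
doortip [0.5708 0.1952]
trayhinge [0.5008 0.2252]
trayfree [0.6829 0.193 ]
baseh [0.4747 0.173 ]
basef [0.695  0.1359]
bh [ 0.4106 -0.2123]
bf [ 0.6325 -0.2502]
ff [0.6751 0.0135]
fh [0.4535 0.0556]
jar [0.5146 0.3114]
cup [0.757 0.092]
jar [0.5124 0.3152]
cup [0.7523 0.0943]
```

Emit:
play_rows(
  series=[
    [0,[0,0,-0.7],[0,0,0.9]],
    [0,[0,0,-0.7],[0,0,0.9]],
    [0,[0,0,-0.7],[0,0,0.9]],
    [0,[0,0,-0.5],[0,0,0.86]],
    [0,[0.1,-0.5,0],[0,0,0]],
    [0,[0.15,-0.8,0],[0,0,0]],
    [0,[0.17,-0.9,0],[0,0,0]],
    [0,[0.17,-0.9,0],[0,0,0]],
  ],
  force=20,
)

```text
t: 1.1
tool_pos: [0.2597, -0.4406, 0.3606]
tool_rot: [-3.13, 0.255, 0.001]
contact_force: [0.2, -0.1, 1.1]
opening: 0.0001
grip_force: 0.0
```

Emit:
play_rows(
  series=[
    [0,[0.17,-0.9,0],[0,0,0]],
    [0,[0.17,-0.9,0],[0,0,0]],
    [0,[0.17,-0.9,0],[0,0,0]],
    [0,[0.17,-0.9,0],[0,0,0]],
    [0,[0.17,-0.9,0],[0,0,0]],
    [0,[0.17,-0.9,0],[0,0,0]],
    [0,[0.17,-0.9,0],[0,0,0]],
    [0,[0.17,-0.9,0],[0,0,0]],
  ],
)

```text
t: 2.1
tool_pos: [0.3849, -0.0963, 0.3609]
tool_rot: [-3.131, 0.255, 0.0]
contact_force: [1.5, -0.8, -0.3]
opening: -0.0001
grip_force: 0.0
```

Emit:
play_rows(
  series=[
    [0,[0.16,-0.9,0],[0,0,0]],
    [0,[0.16,-0.9,0],[0,0,0]],
    [0,[0.16,-0.9,0],[0,0,0]],
    [0,[0.16,-0.9,0],[0,0,0]],
    [0,[0.16,-0.9,0],[0,0,0]],
    [0,[0.16,-0.9,0],[0,0,0]],
    [0,[0.16,-0.9,0],[0,0,0]],
    [0,[0,0,0],[0,0,0]],
  ],
)

```text
t: 3.1
tool_pos: [0.4908, 0.2061, 0.3599]
tool_rot: [3.131, -0.249, -0.004]
contact_force: [-0.2, -0.6, -0.2]
opening: -0.0002
grip_force: 0.0
```

```bash
python3 - <<'E'
from station import ctrl, imaging
import cv2,numpy as np
o=ctrl.get_obs();print(o['t'],o['tool_pos'],o['q'])
d=imaging.get_image('wrist');print(d['fx'],d['cx'],d['cy'],d['hand_eye'])
a=cv2.convertScaleAbs(d['color'],alpha=1.6,beta=10);cv2.imwrite('pics/w1.png',a)
E
```

```text
3.1 [0.49084017 0.20610127 0.35989124] [ 2.57567636e-01 -2.10943418e-01  1.65130140e+00  2.56930034e-04
  1.70387229e+00  1.98699310e+00]
330.1861480792919 322.52675998758633 203.80491631961908 [[-1.12415315e-03 -9.51000969e-01 -3.09185856e-01  7.83176938e-02]
 [ 9.99999093e-01 -8.39514594e-04 -1.05364762e-03 -1.94257042e-04]
 [ 7.42453866e-04 -3.09186760e-01  9.51001050e-01 -1.41737244e-01]
 [ 0.00000000e+00  0.00000000e+00  0.00000000e+00  1.00000000e+00]]
```

View pics/w1.png

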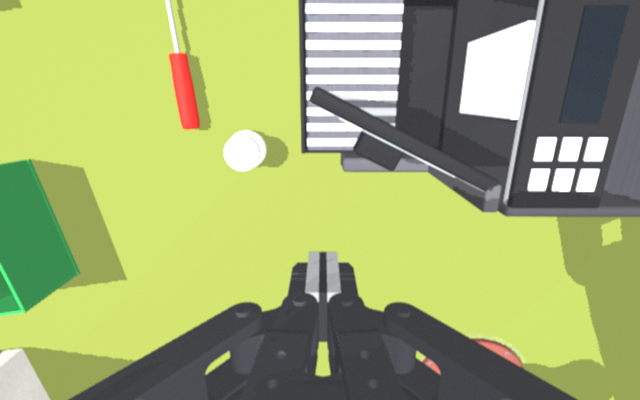

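Wrist view: the door's top strip runs from its tip at (315,95) to the hinge end at about (492,190), with its outer lower edge from (311,99) to (485,200). The tray front's near corner is at (302,152), the base's near corner at (343,158), and the housing corner at (508,210). The fingertips, at (322,280), are clear.

```bash
python3 - <<'E'
from station import ctrl
import numpy as np
from scipy.spatial.transform import Rotation as R
np.set_printoptions(precision=4,suppress=True)
o=ctrl.get_obs();T=np.eye(4);T[:3,:3]=R.from_rotvec(o['tool_rot']).as_matrix();T[:3,3]=o['tool_pos']
H=np.array([[-1.124e-3,-.951001,-.309186,.0783177],[1,-8.395e-4,-1.0536e-3,-1.94e-4],[7.42e-4,-.309187,.951,-.141737],[0,0,0,1]])
M=T@H;f=330.19
def w(u,v,z):
    r=M[:3,:3]@[(u-322.53)/f,(v-203.8)/f,1];c=M[:3,3];return (c+r*(z-c[2])/r[2])[:2]
for n,u,v,z in[('tipouter',311,98,.223),('tipinner',318,89,.223),('hingeouter',485,199,.223),('hingeinner',497,186,.223),('tray near',302,152,.054),('tray far',302,0,.054),('base near',343,158,.058),('basefrontbehind',343,172,.0),('housefh',508,208,.24),('jar',245,150,.05),('sd',190,128,.02)]:print(n,w(u,v,z))
print(T[:3,:3])
E
```

```text
tipouter [0.5681 0.2019]
tipinner [0.5739 0.1952]
hingeouter [0.4596 0.0646]
hingeinner [0.4699 0.0541]
tray near [0.5011 0.2316]
tray far [0.6788 0.1991]
base near [0.4848 0.1779]
basefrontbehind [0.4523 0.1791]
housefh [0.4551 0.0534]
jar [0.5157 0.3083]
sd [0.5555 0.3862]
[[ 0.9872 -0.1595 -0.0021]
 [-0.1595 -0.9872 -0.0009]
 [-0.0019  0.0012 -1.    ]]
```

Emit:
play_rows(
  series=[
    [0,[0,0,0.6],[0,0,0]],
    [0,[0,0,0.7],[0,0,0]],
    [0,[0,0,0.7],[0,0,0]],
    [0,[0,0,0.7],[0,0,0]],
    [0,[0,0,0.5],[0,0,0]],
    [0,[0,0,0.2],[0,0,0]],
    [0,[0,0,0],[0,0,0]],
  ],
)

```text
t: 4.03
tool_pos: [0.4907, 0.2033, 0.1912]
tool_rot: [3.131, -0.256, -0.001]
contact_force: [0.0, -0.1, 0.1]
opening: 0.0
grip_force: 0.0
```

```bash
python3 - <<'E'
from station import ctrl
import numpy as np
np.set_printoptions(precision=2,suppress=True)
o=ctrl.get_obs();p=o['tool_pos'];print(p,o['contact_force'])
d=np.array(p[:2])-[.469,.048];my=np.array([.9872,-.1595]);mx=np.array([-.1595,-.9872])
P=[np.array([d@my,d@mx])]
for t in np.radians([64,60,56,52,48,44,40,36,32,28,24,20,16,12,9,6,4,2,0]):
    s=.014+.011*np.sin(t)+.0145*np.cos(t);r=.15
    P.append(np.array([r*np.cos(t)-s*np.sin(t),-r*np.sin(t)-s*np.cos(t)]));print(round(np.degrees(t)),P[-1]*1000,(P[-1]-P[-2])/.05)
E
```

```text
[0.49 0.2  0.19] [ 0.01 -0.14  0.07]
64 [  38.57 -148.08] [0.84 0.17]
60 [  48.35 -145.29] [0.2  0.06]
56 [  57.99 -141.82] [0.19 0.07]
52 [  67.45 -137.65] [0.19 0.08]
48 [  76.68 -132.8 ] [0.18 0.1 ]
44 [  85.62 -127.27] [0.18 0.11]
40 [  94.22 -121.07] [0.17 0.12]
36 [ 102.43 -114.22] [0.16 0.14]
32 [ 110.18 -106.73] [0.16 0.15]
28 [117.43 -98.65] [0.15 0.16]
24 [124.13 -89.99] [0.13 0.17]
20 [130.22 -80.8 ] [0.12 0.18]
16 [135.65 -71.12] [0.11 0.19]
12 [140.39 -60.99] [0.09 0.2 ]
9 [143.45 -53.14] [0.06 0.16]
6 [146.09 -45.09] [0.05 0.16]
4 [147.6  -39.62] [0.03 0.11]
2 [148.9  -34.09] [0.03 0.11]
0 [150.  -28.5] [0.02 0.11]
```

Emit:
play_rows(
  series=[
    [0,[0.25,0.05,0],[0,0,0]],
    [0,[0.25,0.05,0],[0,0,0]],
    [0,[0.2,0.04,0],[0,0,0]],
    [0,[0.14,0.03,0],[0,0,0]],
    [0,[0.1,0.03,0],[0,0,0]],
    [0,[0.1,0.03,0],[0,0,0]],
    [0,[0.1,0.04,0],[0,0,0]],
    [0,[0.1,0.04,0],[0,0,0]],
  ],
)

```text
t: 5.03
tool_pos: [0.5496, 0.1786, 0.1911]
tool_rot: [3.131, -0.254, -0.001]
contact_force: [-1.8, 0.1, -0.0]
opening: -0.0001
grip_force: 0.5
```

Emit:
play_rows(
  series=[
    [0,[0.1,0.04,0],[0,0,0]],
    [0,[0.1,0.04,0],[0,0,0]],
    [0,[0.14,0.07,0],[0,0,0]],
    [0,[0.14,0.08,0],[0,0,0]],
    [0,[0.14,0.08,0],[0,0,0]],
    [0,[0.13,0.09,0],[0,0,0]],
    [0,[0.13,0.1,0],[0,0,0]],
    [0,[0.12,0.1,0],[0,0,0]],
  ],
)

```text
t: 6.02
tool_pos: [0.5945, 0.1406, 0.1913]
tool_rot: [-3.131, 0.255, -0.0]
contact_force: [-0.2, -0.4, -0.1]
opening: 0.0
grip_force: 0.5
```

```bash
python3 - <<'E'
from station import ctrl
import numpy as np
o=ctrl.get_obs();p=o['tool_pos'];d=np.array(p[:2])-[.469,.048]
print(p,o['contact_force'],o['wrist_torque'],d@[.9872,-.1595],d@[-.1595,-.9872])
E
```

```text
[0.59449848 0.14060972 0.19129056] [-0.19799068 -0.40682575 -0.07050533] [ 0.06281219  0.17474338 -0.05532102] 0.10912084457286671 -0.11144132274252551
```

Emit:
play_rows(
  series=[
    [0,[0.12,0.12,0],[0,0,0]],
    [0,[0.12,0.13,0],[0,0,0]],
    [0,[0.11,0.13,0],[0,0,0]],
    [0,[0.1,0.13,0],[0,0,0]],
    [0,[0.09,0.14,0],[0,0,0]],
    [0,[0.08,0.14,0],[0,0,0]],
    [0,[0.07,0.14,0],[0,0,0]],
    [0,[0.06,0.14,0],[0,0,0]],
  ],
)

```text
t: 7.02
tool_pos: [0.6226, 0.0817, 0.1913]
tool_rot: [-3.131, 0.255, -0.0]
contact_force: [-1.5, 2.1, -0.3]
opening: 0.0001
grip_force: 0.5
```

```bash
python3 - <<'E'
from station import ctrl
import numpy as np
o=ctrl.get_obs();p=o['tool_pos'];d=np.array(p[:2])-[.469,.048]
print(p,o['contact_force'],o['wrist_torque'],d@[.9872,-.1595],d@[-.1595,-.9872])
E
```

```text
[0.62262966 0.08167102 0.19134273] [-1.54834294  2.07872222 -0.30706484] [0.1500643  0.07960603 0.02911421] 0.14629266999005155 -0.05774396487028457
```

Emit:
play_rows(
  series=[
    [0,[0.03,0.1,0],[0,0,0]],
    [0,[0.02,0.08,0],[0,0,0]],
    [0,[0.01,0.08,0],[0,0,0]],
    [0,[0,0.06,0],[0,0,0]],
    [0,[0,0.05,0],[0,0,0]],
    [0,[0,0.03,0],[0,0,0]],
    [0,[0,0.03,0],[0,0,0]],
  ],
)

```text
t: 7.9
tool_pos: [0.622, 0.0604, 0.1914]
tool_rot: [-3.131, 0.255, -0.0]
contact_force: [1.7, 1.1, -0.0]
opening: -0.0
grip_force: 0.4
```

Emit:
play_rows(
  series=[
    [0,[0,0.03,0],[0,0,0]],
    [0,[0,0.02,0],[0,0,0]],
    [0,[0,0.02,0],[0,0,0]],
  ],
)

```text
t: 8.28
tool_pos: [0.6216, 0.0584, 0.1916]
tool_rot: [-3.128, 0.254, -0.001]
contact_force: [1.5, 8.0, 1.6]
opening: -0.0
grip_force: 0.4
```

Emit:
play_rows(
  series=[
    [0,[0,0.02,0],[0,0,0]],
    [0,[0,0,0],[0,0,0]],
  ],
)

```text
t: 8.52
tool_pos: [0.6215, 0.0582, 0.1918]
tool_rot: [-3.127, 0.253, -0.001]
contact_force: [1.3, 8.3, 2.6]
opening: -0.0
grip_force: 0.4
```

```bash
python3 - <<'E'
from station import ctrl, imaging
import cv2,numpy as np
o=ctrl.get_obs();print(o['tool_pos'],o['contact_force'])
d=imaging.get_image('wrist');a=cv2.convertScaleAbs(d['color'],alpha=2,beta=20);cv2.imwrite('pics/w2.png',a)
E
```

```text
[0.62145369 0.05821513 0.19183071] [1.28318787 8.32585387 2.63226809]
```

View pics/w2.png

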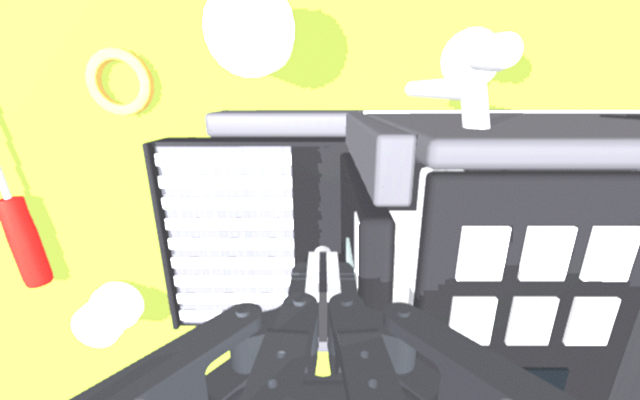

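Wrist view: the door's free end is at about (360–391, 213), next to the housing pillar at (375–410, 135–200). A light strip shows between the door and the button panel. I'll work out whether the door is really shut.

```bash
python3 - <<'E'
from station import ctrl
import numpy as np,cv2
from scipy.spatial.transform import Rotation as R
np.set_printoptions(precision=4,suppress=True)
o=ctrl.get_obs();T=np.eye(4);T[:3,:3]=R.from_rotvec(o['tool_rot']).as_matrix();T[:3,3]=o['tool_pos']
H=np.array([[-1.124e-3,-.951001,-.309186,.0783177],[1,-8.395e-4,-1.0536e-3,-1.94e-4],[7.42e-4,-.309187,.951,-.141737],[0,0,0,1]])
M=T@H;f=330.19
def w(u,v,z):
    r=M[:3,:3]@[(u-322.53)/f,(v-203.8)/f,1];c=M[:3,3];p=(c+r*(z-c[2])/r[2])[:2];d=p-[.469,.048];return p,np.array([d@[-.1595,-.9872],d@[.9872,-.1595]])
for n,u,v,z in[('dooroutertip',360,213,.223),('doorinnertip',391,213,.223),('pillar front',378,198,.24),('pillar back',410,198,.24),('trayfar',153,145,.054),('base',210,118,.058)]:print(n,*w(u,v,z))
i=cv2.imread('pics/w2.png')[100:340,310:470];cv2.imwrite('pics/w2c.png',cv2.resize(cv2.convertScaleAbs(i,alpha=1.5,beta=30),None,fx=2.5,fy=2.5,interpolation=2))
E
```

```text
dooroutertip [0.6578 0.039 ] [-0.0212  0.1878]
doorinnertip [0.656  0.0281] [-0.0102  0.1878]
pillar front [0.6679 0.0341] [-0.018   0.1985]
pillar back [0.6664 0.0248] [-0.0085  0.1985]
trayfar [0.6836 0.194 ] [-0.1784  0.1886]
base [0.6973 0.1392] [-0.1265  0.2108]
```

View pics/w2c.png

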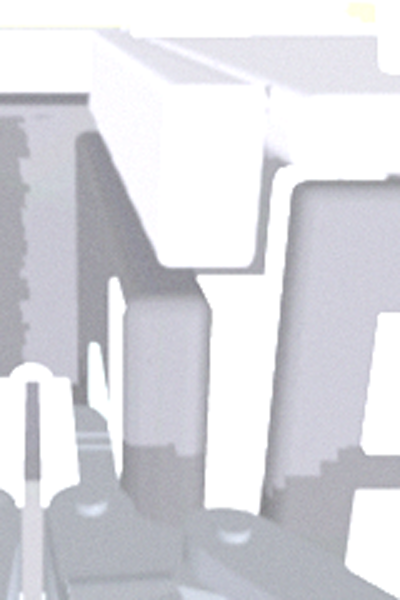

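The door is still about 3° open (force only 8 N), probably because the finger linkage is meeting the housing rim. I'll back off, turn the tool a quarter turn so the linkage lies along the front, raise it a little, and push again.

Emit:
play_rows(
  series=[
    [0,[0,-0.4,0],[0,0,0]],
    [0,[0,-0.8,-0.1],[0,0,0]],
    [0,[0,-0.6,-0.1],[0,0,-0.95]],
    [0,[0,0,0],[0,0,-0.95]],
    [0,[0,0,0],[0,0,-0.95]],
    [0,[0,0,0],[0,0,-0.95]],
    [0,[0,0,0],[0,0,-0.95]],
    [0,[0,0,0],[0,0,-0.95]],
  ],
)

```text
t: 9.57
tool_pos: [0.6355, 0.1452, 0.2009]
tool_rot: [2.982, 0.985, -0.002]
contact_force: [-0.4, 0.6, 0.5]
opening: 0.0002
grip_force: 0.0
```

Emit:
play_rows(
  series=[
    [0,[0,0,0],[0,0,-0.95]],
    [0,[0,0,0],[0,0,-0.95]],
    [0,[0,0,0],[0,0,-0.95]],
    [0,[0,0,0],[0,0,-0.95]],
    [0,[0,0,0],[0,0,-0.95]],
    [0,[0,0,0],[0,0,-0.8]],
    [0,[0,0,0],[0,0,0]],
  ],
)

```text
t: 10.45
tool_pos: [0.6356, 0.1452, 0.201]
tool_rot: [2.395, 2.033, -0.002]
contact_force: [-0.6, -0.1, 0.3]
opening: -0.0004
grip_force: 0.0
```

```bash
cat >s.py <<'E'
from station import ctrl
import numpy as np
from scipy.spatial.transform import Rotation as R
np.set_printoptions(precision=3,suppress=True)
o=ctrl.get_obs();p=np.array(o['tool_pos']);d=p[:2]-[.469,.048]
print(p,o['contact_force'],o['q']);print('mx,my',d@[-.1595,-.9872],d@[.9872,-.1595]);print(R.from_rotvec(o['tool_rot']).as_matrix())
E
python3 s.py
```

```text
[0.636 0.145 0.201] [-0.568 -0.078  0.273] [ 0.111  0.135  1.576 -0.001  1.431  0.274]
mx,my -0.12250095350668727 0.14895406107738474
[[ 0.163  0.987 -0.001]
 [ 0.987 -0.163 -0.001]
 [-0.001 -0.001 -1.   ]]
```

Emit:
play_rows(
  series=[
    [0,[-0.4,0,0],[0,0,0]],
    [0,[-0.4,0,0],[0,0,0]],
    [0,[-0.3,0,0],[0,0,0]],
    [0,[-0.3,0,0],[0,0,0]],
    [0,[-0.1,0,0],[0,0,0]],
    [0,[-0.06,0,0],[0,0,0]],
    [0,[-0.06,0,0],[0,0,0]],
    [0,[-0.05,0,0],[0,0,0]],
  ],
)

```text
t: 11.45
tool_pos: [0.6223, 0.0626, 0.2013]
tool_rot: [-2.394, -2.035, -0.0]
contact_force: [-0.5, 0.1, -0.2]
opening: 0.0003
grip_force: 0.0
```

Emit:
play_rows(
  series=[
    [0,[-0.05,0,0],[0,0,0]],
    [0,[-0.04,0,0],[0,0,0]],
    [0,[-0.04,0,0],[0,0,0]],
    [0,[0,0,0],[0,0,0]],
  ],
)

```text
t: 11.95
tool_pos: [0.6212, 0.0559, 0.2013]
tool_rot: [-2.394, -2.034, -0.0]
contact_force: [0.3, -0.0, 0.7]
opening: -0.0001
grip_force: 0.0
```

```bash
python3 s.py
```

```text
[0.621 0.056 0.201] [ 0.297 -0.02   0.676] [-0.03   0.069  1.646  0.     1.426  0.133]
mx,my -0.0320673684859995 0.14901833940066836
[[ 0.162  0.987 -0.   ]
 [ 0.987 -0.162  0.   ]
 [ 0.    -0.    -1.   ]]
```

Emit:
play_rows(
  series=[
    [0,[-0.04,0,0],[0,0,0]],
    [0,[-0.04,0,0],[0,0,0]],
    [0,[0,0,0],[0,0,0]],
  ],
)

```text
t: 12.32
tool_pos: [0.6206, 0.0519, 0.2014]
tool_rot: [2.394, 2.034, -0.0]
contact_force: [-0.3, 0.0, 0.2]
opening: 0.0001
grip_force: 0.1
```

Emit:
play_rows(
  series=[
    [0,[-0.04,0,0],[0,0,0]],
    [0,[-0.02,0,0],[0,0,0]],
    [0,[0,0,0],[0,0,0]],
  ],
)

```text
t: 12.7
tool_pos: [0.6205, 0.0511, 0.2015]
tool_rot: [-2.392, -2.033, -0.006]
contact_force: [3.5, 6.5, -1.7]
opening: 0.0001
grip_force: 3.7
```

Emit:
play_rows(
  series=[
    [0,[-0.03,0,0],[0,0,0]],
    [0,[-0.03,0,0],[0,0,0]],
    [0,[0,0,0],[0,0,0]],
  ],
)

```text
t: 13.08
tool_pos: [0.6205, 0.0511, 0.2015]
tool_rot: [-2.388, -2.033, -0.014]
contact_force: [4.3, 15.5, -1.0]
opening: 0.0001
grip_force: 8.0
```

```bash
python3 s.py; python3 - <<'E'
from station import imaging
import cv2
w=imaging.get_image('wrist')['color'];s=imaging.get_image('side')['color'];c=imaging.get_image('scene')['color']
g=lambda i,x,y,W,Hh,s,a=1.8:cv2.resize(cv2.convertScaleAbs(i[y:y+Hh,x:x+W],alpha=a,beta=10),None,fx=s,fy=s,interpolation=2)
t=g(w,0,0,640,400,.75,2);b=g(s,265,140,96,80,2.5);cc=g(c,290,115,128,160,2.5)
import numpy as np
o=np.zeros((600,800,3),np.uint8);o[:300,:480]=t;o[300:500,:240]=b;o[:400,480:800]=cc
cv2.imwrite('pics/m1.png',o)
E
```

```text
[0.62  0.051 0.201] [ 4.342 15.51  -1.03 ] [-0.042  0.064  1.651  0.01   1.424  0.117]
mx,my -0.027187805061578415 0.14903207346072397
[[ 0.16   0.987  0.003]
 [ 0.987 -0.16   0.01 ]
 [ 0.011  0.001 -1.   ]]
```

View pics/m1.png

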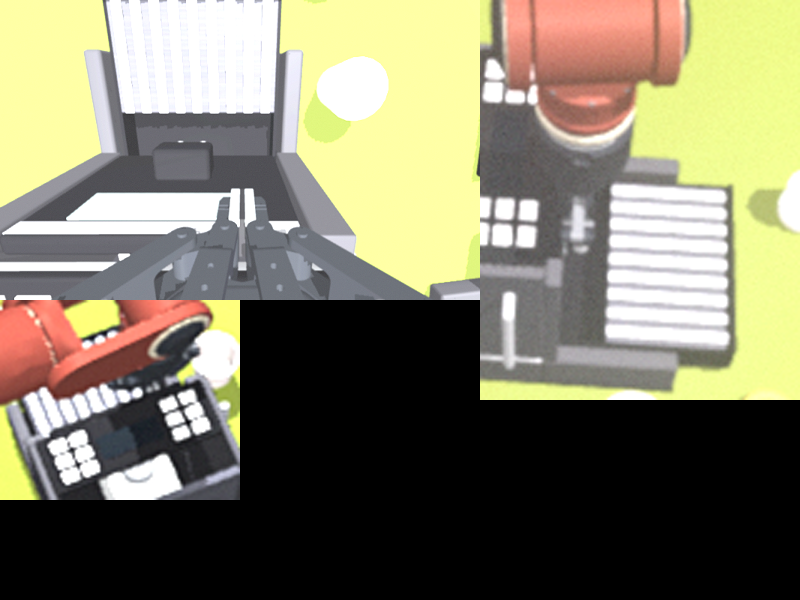

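The force rises 9 N with no further motion, and the door lies parallel to the housing frame, so it is against its stop. I'll retreat and go to the tray front (centre about mx −183 mm, my 93 mm).

Emit:
play_rows(
  series=[
    [0,[0.2,0,0],[0,0,0]],
    [0,[0.6,0,0],[0,0,0]],
    [0,[0.8,-0.28,0],[0,0,0]],
    [0,[0.8,-0.28,0],[0,0,0]],
    [0,[0.8,-0.28,0],[0,0,0]],
    [0,[0.6,-0.28,0],[0,0,0]],
    [0,[0.4,0,0],[0,0,0]],
    [0,[0,0,0],[0,0,0]],
  ],
)

```text
t: 14.22
tool_pos: [0.5987, 0.2629, 0.2012]
tool_rot: [2.392, 2.035, -0.001]
contact_force: [0.3, -0.2, 0.4]
opening: 0.0
grip_force: 0.0
```

```bash
python3 s.py; python3 - <<'E'
from station import imaging
import cv2,numpy as np
w=imaging.get_image('wrist')['color']
cv2.imwrite('pics/w3.png',cv2.convertScaleAbs(w,alpha=2,beta=20))
E
```

```text
[0.599 0.263 0.201] [ 0.328 -0.216  0.429] [ 0.3    0.139  1.571 -0.001  1.431  0.462]
mx,my -0.23284183531858968 0.09371854894681338
[[ 0.16   0.987  0.   ]
 [ 0.987 -0.16  -0.001]
 [-0.001  0.    -1.   ]]
```

View pics/w3.png

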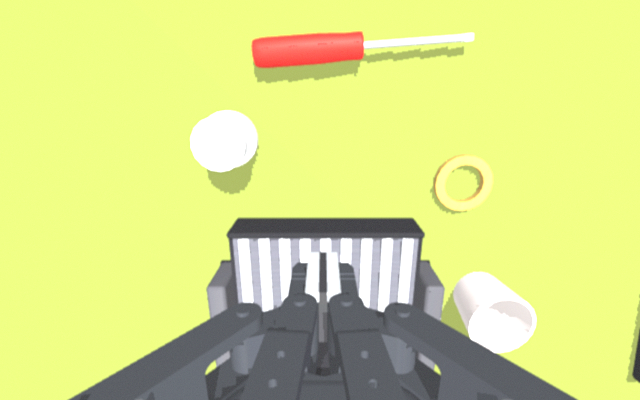

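Wrist view: the tray front's top edge is at row ~220, cols 235–418, centred on the fingers (col 323). The jar is at (225,140), the screwdriver at (360,47), the gasket at (465,183) and the cup at (495,310). The strip in front of the tray is free.

```bash
python3 - <<'E'
from station import ctrl
import numpy as np
from scipy.spatial.transform import Rotation as R
o=ctrl.get_obs();T=np.eye(4);T[:3,:3]=R.from_rotvec(o['tool_rot']).as_matrix();T[:3,3]=o['tool_pos']
H=np.array([[-1.124e-3,-.951001,-.309186,.0783177],[1,-8.395e-4,-1.0536e-3,-1.94e-4],[7.42e-4,-.309187,.951,-.141737],[0,0,0,1]])
f=330.19
def w(u,v,z):
    r=H[:3,:3]@[(u-322.53)/f,(v-203.8)/f,1];c=H[:3,3];zz=o['tool_pos'][2]-z;return np.round(c+r*(zz-c[2])/r[2],4)
for n,u,v,z in[('tray L',237,220,.054),('tray R',416,220,.054),('baseL',210,264,.058),('baseR',437,264,.058),('jar',224,140,.05),('gasket',465,183,.01),('sd',310,65,.02)]:print(n,w(u,v,z)[:2])
E
```

```text
tray L [-0.0315 -0.0805]
tray R [-0.0316  0.0868]
baseL [-0.0753 -0.1091]
baseR [-0.0754  0.1098]
jar [ 0.0421 -0.0869]
gasket [-0.0073  0.1474]
sd [ 0.1054 -0.0117]
```

Emit:
play_rows(
  series=[
    [0,[0.1,0,0.5],[0,0,0]],
    [0,[0,0,0.7],[0,0,0]],
    [0,[0,0,0.7],[0,0,0]],
    [0,[0,0,0.7],[0,0,0]],
    [0,[0,0,0.5],[0,0,0]],
    [0,[0,0,0.22],[0,0,0]],
    [0,[0,0,0],[0,0,0]],
  ],
)

```text
t: 15.15
tool_pos: [0.5991, 0.2664, 0.0348]
tool_rot: [-2.395, -2.033, 0.002]
contact_force: [0.3, -0.9, 0.7]
opening: 0.0001
grip_force: 0.0
```

Emit:
play_rows(
  series=[
    [0,[-0.2,0,0],[0,0,0]],
    [0,[-0.2,0,0],[0,0,0]],
    [0,[-0.12,0,0],[0,0,0]],
    [0,[-0.1,0,0],[0,0,0]],
    [0,[-0.1,0,0],[0,0,0]],
    [0,[-0.1,0,0],[0,0,0]],
    [0,[-0.1,0,0],[0,0,0]],
    [0,[-0.1,0,0],[0,0,0]],
  ],
)

```text
t: 16.15
tool_pos: [0.5909, 0.2171, 0.0354]
tool_rot: [-2.394, -2.034, -0.001]
contact_force: [0.2, 2.1, 0.9]
opening: 0.0001
grip_force: 1.4
```

```bash
python3 s.py
```

```text
[0.591 0.217 0.035] [0.24  2.124 0.948] [0.234 0.254 1.737 0.    1.151 0.396]
mx,my -0.18639765913740283 0.09335342114786252
[[ 0.161  0.987  0.   ]
 [ 0.987 -0.161  0.001]
 [ 0.001  0.    -1.   ]]
```

Emit:
play_rows(
  series=[
    [0,[-0.1,0,0],[0,0,0]],
    [0,[-0.1,0,0],[0,0,0]],
    [0,[-0.1,0,0],[0,0,0]],
    [0,[-0.1,0,0],[0,0,0]],
    [0,[-0.1,0,0],[0,0,0]],
    [0,[-0.08,0,0],[0,0,0]],
    [0,[-0.06,0,0],[0,0,0]],
  ],
)

```text
t: 17.02
tool_pos: [0.5857, 0.1852, 0.0354]
tool_rot: [2.394, 2.034, 0.0]
contact_force: [0.4, 2.7, 0.9]
opening: -0.0001
grip_force: 1.3
```

Emit:
play_rows(
  series=[
    [0,[-0.05,0,0],[0,0,0]],
    [0,[-0.04,0,0],[0,0,0]],
    [0,[-0.04,0,0],[0,0,0]],
    [0,[0,0,0],[0,0,0]],
  ],
)

```text
t: 17.52
tool_pos: [0.5847, 0.1787, 0.0353]
tool_rot: [2.394, 2.034, -0.001]
contact_force: [1.0, 1.0, 0.9]
opening: 0.0001
grip_force: 0.7
```

```bash
python3 s.py
```

```text
[0.585 0.179 0.035] [0.994 0.957 0.871] [ 0.175  0.216  1.782 -0.001  1.144  0.338]
mx,my -0.14751374049012947 0.09332737182409731
[[ 0.162  0.987  0.   ]
 [ 0.987 -0.162 -0.001]
 [-0.001  0.    -1.   ]]
```

Emit:
play_rows(
  series=[
    [0,[-0.04,0,0],[0,0,0]],
    [0,[-0.04,0,0],[0,0,0]],
    [0,[0,0,0],[0,0,0]],
  ],
)

```text
t: 17.9
tool_pos: [0.584, 0.1748, 0.0354]
tool_rot: [2.394, 2.034, -0.0]
contact_force: [0.7, 1.0, 1.1]
opening: 0.0001
grip_force: 0.8
```

Emit:
play_rows(
  series=[
    [0,[-0.04,0,0],[0,0,0]],
    [0,[-0.04,0,0],[0,0,0]],
    [0,[0,0,0],[0,0,0]],
  ],
)

```text
t: 18.27
tool_pos: [0.584, 0.1745, 0.0355]
tool_rot: [-2.392, -2.031, -0.011]
contact_force: [3.8, 13.3, -2.9]
opening: -0.0002
grip_force: 7.1
```

Emit:
play_rows(
  series=[
    [0,[0.2,0,0],[0,0,0]],
    [0,[0.5,0,0],[0,0,0]],
    [0,[0.3,0,-0.5],[0,0,0]],
    [0,[0,0,-0.9],[0,0,0]],
    [0,[0,0,-0.9],[0,0,0]],
    [0,[0.4,0,-0.9],[0,0,0]],
    [0,[0.8,0,-0.9],[0,0,0]],
    [0,[0.9,0,-0.7],[0,0,0]],
  ],
)

```text
t: 19.27
tool_pos: [0.6087, 0.3241, 0.2774]
tool_rot: [2.395, 2.031, -0.0]
contact_force: [1.1, 0.2, -0.6]
opening: -0.0003
grip_force: 0.0
```

Emit:
play_rows(
  series=[
    [0,[0.9,0,0],[0,0,0]],
    [0,[0.9,0,0],[0,0,0]],
    [0,[0.5,0,0],[0,0,0]],
    [0,[0,0,0],[0,0,0]],
    [0,[0,0,0],[0,0,0]],
  ],
)

```text
t: 19.9
tool_pos: [0.6269, 0.4365, 0.2747]
tool_rot: [2.394, 2.033, -0.003]
contact_force: [1.0, -0.7, 0.6]
opening: 0.0001
grip_force: 0.0
```

```bash
python3 s.py; python3 - <<'E'
from station import imaging
import cv2,numpy as np
s=imaging.get_image('side')['color'];c=imaging.get_image('scene')['color'];w=imaging.get_image('wrist')['color']
g=lambda i,x,y,W,Hh,s,a=1.8:cv2.resize(cv2.convertScaleAbs(i[y:y+Hh,x:x+W],alpha=a,beta=10),None,fx=s,fy=s,interpolation=2)
o=np.zeros((600,800,3),np.uint8);o[:360,:440]=g(c,270,115,220,180,2);o[:320,450:800]=g(s,240,100,140,128,2.5);o[360:600,:384]=g(w,0,0,640,400,.6)
cv2.imwrite('pics/m2.png',o)
E
```

```text
[0.627 0.436 0.275] [ 1.012 -0.709  0.579] [ 0.511  0.357  1.193 -0.001  1.593  0.674]
mx,my -0.40870325083569303 0.09388493004665989
[[ 0.162  0.987 -0.001]
 [ 0.987 -0.162 -0.002]
 [-0.002 -0.001 -1.   ]]
```

View pics/m2.png

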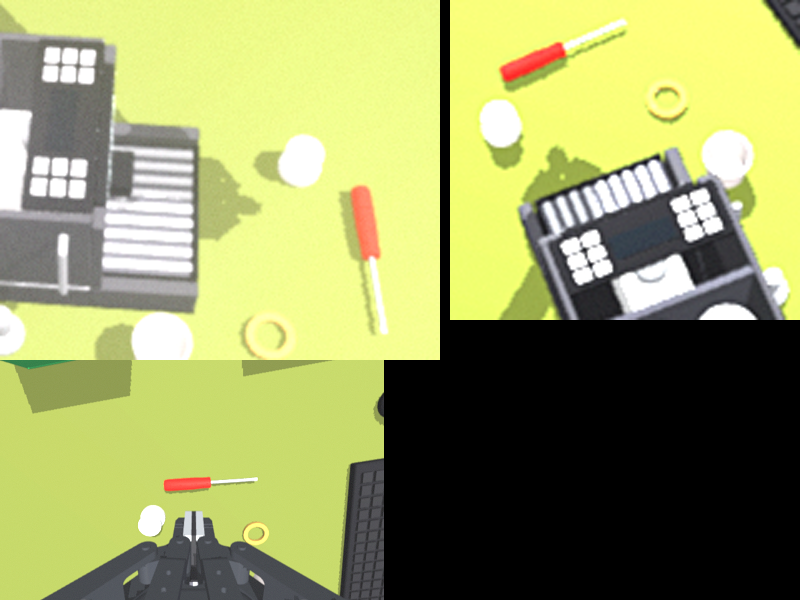

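The closing picture shows the door shut with its spout at (122,175) against the housing front. The tray front is flush with the base arms at column ~198, and the jar, cup, gasket and screwdriver are where they were. The gripper is clear, so I'm handing the job in.

```bash
python3 -c "
from station import ctrl
print(ctrl.finish_job())"
```

```text
the job is handed in; nothing more can be done
None
```

The job is handed in: the door is shut against its stop, the tray is flush with the base, the things around the tray are where they were, and the gripper is clear; the first door push stopped about 3° short at 8 N, so I re-pushed it with the tool turned.

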